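# Pop the orange food pod and trap it

### The job

Pop the orange food pod out of its dock and catch it: with one fingertip press the red paddle behind the orange pod all the way down while the other finger waits over the pale tray in front of the pod, so that the pod springs against that finger and is trapped, upright, on the tray instead of sliding off its end. Do not lift or tip the pod, and leave the green pod's dock and everything else on the shelf alone. Finish while holding: keep the paddle pressed down and the pod stopped against the other finger.

Things in the scene. Friction and masses are not known exactly. Their poses are not given: they have to be found in the camera images.
- dock_orange: grey ejector dock fixed on the shelf, 120 long (x) x 56 wide (y), floor 14 above the shelf. Origin on the shelf, z up, x = the way the pod springs out. Along x: red paddle -58 to -30; steel pusher plate, front at -22, top 34 above the shelf; pod; steel gate tooth 8.5 to 11.5; open tray to 58. Side walls at the pod: inner faces y = +-16.5, x = -28 to 10, top 36 above the shelf. Holds the orange pod.
- pod_orange: square orange food pod, 30 x 30 x 34 high, about 40 g, pale band near its top; origin at the centre of its underside, axes parallel to its dock's at the start. Starts in its dock with its centre at dock x = -7, standing on the dock's floor (top 48 above the shelf). It is considered popped once its centre is past dock x = 1 mm.
- paddle_orange_top (a point): centre of the top of the red paddle of the orange pod's dock, 32 above the shelf when up, at dock x = -44; the paddle top is 28 (dock x) x 30 (dock y)
- paddle_orange (a joint): downward travel of that paddle in m: 0 up, 0.008 fully down at its stop; spring about 1.5 N at the top and 3.5 N at the bottom, plus up to about 2 N of gate friction until the pod is released
- tray_orange (a point): centre of the pale open tray of dock_orange, on the dock's floor at dock x = 35; the tray runs from x = 12 to 58, rims 4 high at y = +-25 to 28. A finger over it with its pod-side face between x = 18 and 45 and its tip below the pod's top stops the pod; the pusher then keeps pressing the pod against it
- gate_orange (a point): top of the steel gate tooth in front of the orange pod, 6 above the dock's floor, at dock x = 10. It goes down with the paddle; with the paddle about 6 down the pod is free and the spring pusher (about 2 N, 60 stroke) drives it along +x at up to 0.5 m/s, off the tray's end if nothing stops it
- dock_green: second dock, of the same make and size as dock_orange (same axes), holding the green pod. Leave alone.
- pod_green: square green food pod, 30 x 30 x 34 high, about 40 g, pale band near its top; origin at the centre of its underside, axes parallel to its dock's at the start. Starts in its dock with its centre at dock x = -7, standing on the dock's floor (top 48 above the shelf). Leave it alone.
- paddle_green (a joint): downward travel of the green pod's red paddle in m, 0 up. Leave alone.
- tweezer: stainless aquascaping tweezer lying flat, about 255 long x 25 wide x 10 high; origin on the shelf near its middle, x towards its tips. Bystander.
- feeding_ring: red plastic feeding ring lying flat, outer diameter 76, 12 high; origin at the centre of its underside. Bystander.
- suction_holder: grey suction-cup holder, 42 across, 36 high, cup down; origin under its centre. Bystander.
- dropper_bottle: empty clear dropper bottle with white twist cap, 34 across, 96 high, upright; origin under its centre. Bystander.
- food_jar: fish food jar with green cap, 56 across, 75 high, upright; origin under its centre. Bystander.

How it is judged (in metres and radians):
On the way, in this order (a step that is already met when the one before it is completed fails the run):
1. a fingertip starts the orange pod's paddle down (3 mm) while the pod is still in its bay (value of joint paddle_orange above 0.003 m and contact force between the fingers and paddle_orange above 0.5 N and x of pod_orange in the frame of dock_orange below -0.002 m).
2. the pod has sprung past the gate and lies trapped against a finger (x of pod_orange in the frame of dock_orange between 0.001 and 0.04 m and contact force between the fingers and pod_orange above 0.3 N), for 0.3 s.
At the end, for the whole second after the job is handed in: Still holding: a finger keeps the orange pod's paddle down (over 5 mm of 8, over 0.5 N) and the popped pod rests against the fingers (over 0.3 N), at rest, upright within 0.2 rad, standing on the dock's tray with its centre between dock x = 1 and 40 mm (all of step 2 and value of joint paddle_orange above 0.005 m and contact force between the fingers and paddle_orange above 0.5 N and linear speed of pod_orange below 0.02 m/s and angle between pod_orange's own z axis and vertical below 0.2 rad and z of pod_orange in the frame of dock_orange below 0.019 m); the arm keeps its last pose, push and grip.
It fails at once if the orange pod slides on to the end of the tray (centre past dock x = 40 mm) (x of pod_orange in the frame of dock_orange above 0.04 m).
It fails at once if the orange pod is lifted more than 8 mm off the dock's floor (z of pod_orange in the frame of dock_orange above 0.022 m).
It fails at once if the orange pod is tipped (angle between pod_orange's own z axis and vertical above 0.35 rad).
It fails at once if the green pod's dock is worked: its paddle pressed over 3 mm or its pod moved over 8 mm (value of joint paddle_green above 0.003 m or distance of pod_green from where it was at the start of the episode above 0.008 m).
It fails at once if a bystander is moved more than 20 mm (distance of any of tweezer, feeding_ring, suction_holder, dropper_bottle, food_jar from where it was at the start of the episode above 0.02 m).
It also fails if it takes over 35 s, if anything falls off the work surface, if the arm or the gripper's body presses on something with over 40 N, if the wrist force passes 120 N, or if a joint passes its speed limit or range.

### The arm

A 6-joint arm with a two-finger parallel gripper is mounted at the origin on the work surface. World frame = base frame: x ahead of the robot, y to its left, z up, the work surface at z = 0. Lengths are in mm, angles in rad, forces in N, time in s.
With the tool pointing down it reaches from about 275 to 750 mm from the base axis. Payload 10.2 kg.
Tool frame: the origin (TCP) lies at the very end of the fingers, on their centre line; the grasp point (between the pads) lies 19 mm behind it; x points along the fingers, y is the direction in which the jaws open and shut, and the axes are right-handed (so a half turn about x gives the same grasp; the last joint's range is limited). The gripper opens to 85 mm and grips with 20 to 120 N. Pads are 22 mm wide; open, the fingers measure 114 mm over their backs; the gripper's body (76 mm by 85 mm) begins 54 mm behind the grasp point. The pads swing forward as they close: fully open they stand 13 mm farther back than shut.
Start: joints at [1.044, 0.313, 1.498, -0, 1.331, -0.223], TCP at [157.066, 500.961, 231.294] pointing down, gripper open.
Joint ranges: [-2.94, 2.94], [-0.97, 2.17], [0.19, 2.56], [-1.23, 4.37], [0.02, 3.11], [-2.88, 2.88]. Speed limits (rad/s): [2.39, 2.39, 3.01, 3.14, 3.14, 3.14].

### API

Orientations are given as a unit quaternion [w, x, y, z].
In Python, from rig import ctrl, viewer, order gives the robot as it stands. The module is installed in compiled form; this text tells all that it offers.
- The arm moves only by the tool carry_out, never from a script. Its argument "deltas" is a list of rows, each a list of 7 numbers: the gripper command: -1 is fully open, 1 is shut, values between are in proportion, then the shift along the tool's x, y, z in mm, then the turn, a rotation vector about the tool's x, y, z in degrees. A call has exactly 5 rows; each row is the pose to reach, as a shift and turn from the pose commanded when the call began, along the tool's axes at that moment; what a row does not reach only later rows make up. A row lasts 1/8 s, in which the tool goes at most 62.5 mm and 10.7 degrees, less where a joint would pass 70% of its speed; a pose out of reach is approached as far as the arm can. A call with a gripper value outside its range is refused whole. The fingers move at their own pace and stop on an object; "newtons" is the grip in N (left out, the last holds). Time passes only in rows, so rows that repeat a pose let the fingers close, or fill a call up. It gives the time, the measured TCP pose, the force and the opening at its end, in the units of the state.
- ctrl.sense(): the state, without advancing time (a new reading comes with each control period).
- viewer.capture(name): name is "side" or "top"; returns the picture (480x640x3 uint8, red, green, blue); there is no depth.
- viewer.calibration(name): a dict with "fx", "fy", "cx", "cy" (pixels), "k1" (the pictures are not rectified: a ray, as slopes to the right and down, at radius r is drawn at 1 + k1 r^2 times it, then the intrinsics apply), "xyz" and "attitude" of the camera in the world. Camera axes: x right, y down, z forward; pixel columns grow to the right and rows downward; lengths in mm; the calibration is good to about 2 mm. A picture is of the moment at which its call begins. calibration takes no time and is no camera call.
- order.finish_job(): hands the job in, once; it reports no verdict.
The state is a dict: "time_s": time; "joints": joint angles; "dq": joint speeds; "tau": joint torques, N m; "eef_pos": TCP position; "ee_rot": TCP orientation; "force": force on the tool from outside, world axes, zero at the start; "wrist_torque": the same for the moment, N m; "grip_width": opening from 0.0 (shut) to 1.0 (fully open).
Only numpy, scipy, OpenCV 4.12 (cv2) and the standard library are available. Lean on these libraries where they do the work, as an engineer would, in place of code of your own. Each camera call takes 0.05 s, during which the arm holds its last target. There are 200 camera calls.

## Working session

There is one attempt and no reset: what is moved stays moved. The work goes in short steps, Python scripts to look and compute and a tool call to move; the robot and the scene stay as the last step left them, time stands still between calls to the robot, and variables do not carry over. Pictures are saved under pics/ and viewed, about 8 in all and at most 12, crops included, and the job is handed in when it is done.

Besides the shell and the picture viewer there is one more tool, called after ">>>" in YAML: its name, and indented under it one key for each argument. carry_out: Moves the arm, as the interface text tells. Its arguments: {"type":"object","properties":{"deltas":{"type":"array"},"newtons":{"type":"number"}},"required":["deltas"]}

```bash
mkdir -p pics
python3 - <<'E'
from rig import ctrl, viewer, order
import cv2
s=ctrl.sense(); print(s)
for n in("top","side"):
    cv2.imwrite(f"pics/{n}0.png",viewer.capture(n)[:,:,::-1]); print(n,viewer.calibration(n))
E
```

```text
{'time_s': 0.0, 'joints': array([ 1.04359822e+00,  3.13446971e-01,  1.49846266e+00, -2.76565635e-05,
        1.33098934e+00, -2.23372693e-01]), 'dq': array([ 6.96574675e-04,  1.17003272e-03, -1.91228948e-03, -5.83692294e-04,
       -3.63889781e-04,  7.87260211e-05]), 'tau': array([-3.25761603e-04, -4.12275946e+01, -2.59743977e+01, -2.27168334e-04,
        4.22979778e-03,  6.07803216e-06]), 'eef_pos': array([156.93321591, 500.71763586, 230.72699702]), 'ee_rot': array([ 0.69880309,  0.10657031,  0.699124  , -0.10743669]), 'force': array([-0.79400544, -0.19421992,  0.14884937]), 'wrist_torque': array([-0.04864923,  0.00399999,  0.00175479]), 'grip_width': 1.0041210086970336}
top {'fx': 538.3434525384002, 'fy': 538.3434525384002, 'cx': 321.43566367786474, 'cy': 228.88798409694238, 'k1': -0.10240010759159636, 'xyz': array([ 407.55254053,   21.25069729, 1152.37327051]), 'attitude': array([-0.03224673,  0.71370332, -0.69830737,  0.04421021])}
side {'fx': 438.99891870724224, 'fy': 438.99891870724224, 'cx': 312.50385084414836, 'cy': 235.48092243996763, 'k1': -0.003776448183443641, 'xyz': array([367.95941831, 560.35258091, 722.14757922]), 'attitude': array([ 0.04683429, -0.10941253,  0.93273238, -0.34036121])}
```

View pics/top0.png

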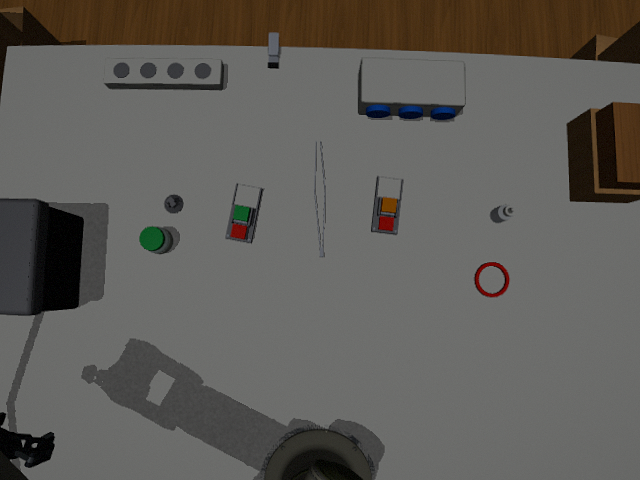

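View pics/side0.png

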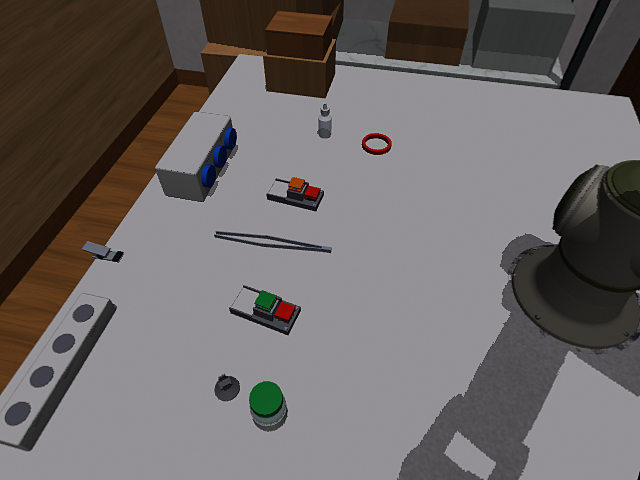

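```bash
cat > h.py <<'E'
import numpy as np, cv2
from rig import viewer
from scipy.spatial.transform import Rotation as R
def rot(q): return R.from_quat(np.r_[q[1:],q[0]]).as_matrix()
def cam(n):
    c=viewer.calibration(n)
    return c,np.array([[c['fx'],0,c['cx']],[0,c['fy'],c['cy']],[0,0,1]]),np.array([c['k1'],0,0,0,0.])
def toplane(n,px,z):
    c,K,d=cam(n)
    u=cv2.undistortPoints(np.float64(px).reshape(-1,1,2),K,d).reshape(-1,2)
    r=np.c_[u,np.ones(len(u))]@rot(c['attitude']).T
    return c['xyz']+r*((z-c['xyz'][2])/r[:,2])[:,None]
def proj(n,P):
    c,K,d=cam(n); M=rot(c['attitude']).T
    return cv2.projectPoints(np.float64(P).reshape(-1,3),cv2.Rodrigues(M)[0],-M@c['xyz'],K,d)[0].reshape(-1,2)
def mask(im,lo,hi,box):
    h=cv2.cvtColor(im,cv2.COLOR_RGB2HSV); m=cv2.inRange(h,lo,hi); o=np.zeros_like(m)
    x0,y0,x1,y1=box; o[y0:y1,x0:x1]=m[y0:y1,x0:x1]; return o
def blob(m):
    c=max(cv2.findContours(m,cv2.RETR_EXTERNAL,cv2.CHAIN_APPROX_NONE)[0],key=cv2.contourArea)
    return c
E
python3 - <<'E'
from h import *
out=[]
for n,box in(("top",(360,165,415,245)),("side",(255,165,335,220))):
    im=cv2.imread(f"pics/{n}0.png")[:,:,::-1].copy()
    for nm,lo,hi,z in(("red",(0,150,120),(6,255,255),32),("orange",(10,150,80),(25,255,255),48)):
        c=blob(mask(im,lo,hi,box)); r=cv2.minAreaRect(c); M=cv2.moments(c)
        ce=(M['m10']/M['m00'],M['m01']/M['m00'])
        print(n,nm,cv2.contourArea(c),np.round(ce,1),np.round(toplane(n,[ce],z),1),np.round(toplane(n,cv2.boxPoints(r),z)[:,:2],1).tolist())
    x0,y0,x1,y1=box
    out.append(cv2.resize(im[y0:y1,x0:x1],None,fx=5,fy=5,interpolation=cv2.INTER_NEAREST)[:400,:400])
h=max(o.shape[0] for o in out)
out=[cv2.copyMakeBorder(o,0,h-o.shape[0],0,0,0) for o in out]
cv2.imwrite("pics/crop.png",cv2.hconcat(out)[:,:,::-1])
E
```

```text
Traceback (most recent call last):
  File "h.py", line 20, in blob
    c=max(cv2.findContours(m,cv2.RETR_EXTERNAL,cv2.CHAIN_APPROX_NONE)[0],key=cv2.contourArea)
ValueError: max() iterable argument is empty
```

Run:
```python
from h import *
out=[]
for n,box in(("top",(360,165,415,245)),("side",(255,165,335,220))):
    im=cv2.imread(f"pics/{n}0.png")[:,:,::-1].copy()
    h=cv2.cvtColor(im,cv2.COLOR_RGB2HSV); print(n,[h[y,x].tolist() for x,y in((386,224),(390,204))] if n=="top" else [h[y,x].tolist() for x,y in((312,193),(298,185))])
    im2=im.copy(); 
    hs=h.copy(); hs[...,0]=(h[...,0].astype(int)+10)%180
    im2=cv2.cvtColor(hs,cv2.COLOR_HSV2RGB)
    for nm,lo,hi,z in(("red",(0,130,100),(15,255,255),32),("orange",(19,130,100),(35,255,255),48)):
        c=blob(mask(im2,lo,hi,box)); r=cv2.minAreaRect(c); M=cv2.moments(c)
        ce=(M['m10']/M['m00'],M['m01']/M['m00'])
        print(n,nm,cv2.contourArea(c),np.round(ce,1),np.round(toplane(n,[ce],z),1),np.round(toplane(n,cv2.boxPoints(r),z)[:,:2],1).tolist())
    x0,y0,x1,y1=box
    out.append(cv2.resize(im[y0:y1,x0:x1],None,fx=5,fy=5,interpolation=cv2.INTER_NEAREST)[:400,:400])
h=max(o.shape[0] for o in out)
out=[cv2.copyMakeBorder(o,0,h-o.shape[0],0,0,0) for o in out]
cv2.imwrite("pics/crop.png",cv2.hconcat(out)[:,:,::-1])
```

```text
top [[1, 244, 112], [16, 255, 111]]
top red 142.0 [386.1 222.8] [[ 545.4 -132.2   32. ]] [[534.2, -116.1], [560.1, -119.6], [556.7, -148.1], [530.8, -144.6]]
top orange 157.5 [388.9 204.3] [[ 582.4 -135.7   48. ]] [[570.2, -120.0], [597.8, -123.2], [594.9, -151.6], [567.3, -148.3]]
side [[1, 246, 142], [12, 253, 149]]
side red 96.0 [311.9 190.8] [[ 546.6 -131.5   32. ]] [[560.3, -118.4], [562.6, -148.4], [530.8, -144.6], [529.2, -114.8]]
side orange 101.5 [296.  182.2] [[ 583.6 -134.4   48. ]] [[598.6, -120.7], [602.3, -151.0], [568.0, -147.9], [565.0, -117.9]]
```

View pics/crop.png

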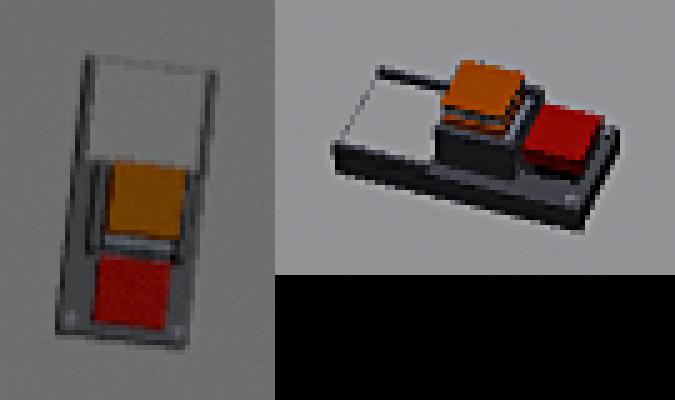

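```bash
cat > plan.py <<'E'
from h import *
from rig import ctrl
yaw=np.deg2rad(-6.5); D=np.array([np.cos(yaw),np.sin(yaw),0]); O=np.array([589.7,-136.5,0]); L=np.array([-D[1],D[0],0])
def rel(target,sgn):
    s=ctrl.sense(); T=rot(s['ee_rot']); x=np.array([0,0,-1.]); y=sgn*D
    G=np.c_[x,y,np.cross(x,y)]
    p=s['eef_pos']-O
    print("t",round(s['time_s'],2),"tcp",s['eef_pos'].round(1),"dock",np.round([p@D,p@L,p[2]],1),"j",s['joints'].round(2),"F",s['force'].round(1),"grip",round(s['grip_width'],3))
    print("shift",(T.T@(np.array(target)-s['eef_pos'])).round(1),"turn",np.rad2deg(R.from_matrix(T.T@G).as_rotvec()).round(2), "tool axes\n",T.round(3))
def pt(x,y,z): return O+x*D+y*L+[0,0,z]
E
python3 -c "
from plan import *
rel(pt(-4,0,120),1); rel(pt(-4,0,120),-1)"
```

```text
t 0.1 tcp [156.9 500.7 230.8] dock [-502.1  584.2  230.8] j [ 1.04  0.31  1.5   0.    1.33 -0.22] F [-0.9 -0.4  0.1] grip 1.002
shift [ 111.2 -479.2  599.7] turn [7.909e+01 3.000e-02 7.000e-02] tool axes
 [[-0.001  0.299  0.954]
 [-0.001  0.954 -0.299]
 [-1.    -0.001 -0.   ]]
t 0.1 tcp [156.9 500.7 230.8] dock [-502.1  584.2  230.8] j [ 1.04  0.31  1.5   0.    1.33 -0.22] F [-0.9 -0.4  0.1] grip 1.002
shift [ 111.2 -479.2  599.7] turn [-1.0091e+02 -7.0000e-02  3.0000e-02] tool axes
 [[-0.001  0.299  0.954]
 [-0.001  0.954 -0.299]
 [-1.    -0.001 -0.   ]]
```

>>> carry_out:
  deltas:
    - [-0.55,0,-34,43,6,0,0]
    - [-0.55,0,-68,86,12,0,0]
    - [-0.55,0,-102,129,18,0,0]
    - [-0.55,0,-136,172,24,0,0]
    - [-0.55,0,-170,215,30,0,0]

```text
time_s: 0.72
eef_pos: [311.9, 272.9, 231.2]
ee_rot: [0.647, 0.285, 0.647, -0.285]
force: [1.1, 0.6, -0.4]
grip_width: 0.776
```

```bash
python3 -c "
from plan import *
rel(pt(-4,0,120),1)"
```

```text
t 0.72 tcp [311.9 272.9 231.2] dock [-322.3  375.3  231.2] j [ 0.43  0.07  1.8   0.    1.28 -0.31] F [ 1.1  0.6 -0.4] grip 0.776
shift [111.2 -73.6 486.6] turn [48.91 -0.    0.  ] tool axes
 [[-0.     0.738  0.674]
 [-0.     0.674 -0.738]
 [-1.    -0.    -0.   ]]
```

>>> carry_out:
  deltas:
    - [-0.55,5,-8,54,5,0,0]
    - [-0.55,10,-16,108,10,0,0]
    - [-0.55,15,-24,162,15,0,0]
    - [-0.55,20,-32,216,20,0,0]
    - [-0.55,25,-40,270,25,0,0]

```text
time_s: 1.35
eef_pos: [465.3, 46.9, 206.0]
ee_rot: [0.57, 0.419, 0.57, -0.419]
force: [1.4, -0.2, 0.3]
grip_width: 0.775
```

```bash
python3 -c "
from plan import *
rel(pt(-4,0,120),1)"
```

```text
t 1.35 tcp [465.3  46.9 206. ] dock [-144.3  168.1  206. ] j [-0.15  0.21  1.7   0.    1.23 -0.45] F [ 1.4 -0.2  0.3] grip 0.775
shift [ 85.9  60.2 210.6] turn [ 2.391e+01 -1.000e-02  1.000e-02] tool axes
 [[-0.     0.954  0.299]
 [ 0.     0.299 -0.954]
 [-1.    -0.    -0.   ]]
```

>>> carry_out:
  deltas:
    - [-0.55,20,15,52,6,0,0]
    - [-0.55,45,30,104,12,0,0]
    - [-0.55,70,45,156,18,0,0]
    - [-0.55,95,60,210.5,24,0,0]
    - [-0.55,115,60,210.5,24,0,0]

```text
time_s: 1.98
eef_pos: [586.1, -137.0, 89.1]
ee_rot: [-0.47, -0.528, -0.47, 0.528]
force: [-0.1, -0.1, 0.4]
grip_width: 0.773
```

Run:
```python
from plan import *
rel(pt(-4,0,60),1)
a=viewer.capture("top")[130:260,320:450]; b=viewer.capture("side")[100:230,230:360]
im=cv2.hconcat([cv2.resize(a,None,fx=3,fy=3),cv2.resize(b,None,fx=3,fy=3)])
cv2.imwrite("pics/near.png",cv2.convertScaleAbs(im,alpha=1.8)[:,:,::-1])
```

```text
t 1.98 tcp [ 586.1 -137.    89.1] dock [-3.6 -0.9 89.1] j [-0.42  0.62  1.42 -0.    1.1  -0.31] F [-0.1 -0.1  0.4] grip 0.773
shift [29.1 -0.4 -0.9] turn [-0.17  0.    0.06] tool axes
 [[-0.001  0.993 -0.116]
 [ 0.    -0.116 -0.993]
 [-1.    -0.001  0.   ]]
```

View pics/near.png

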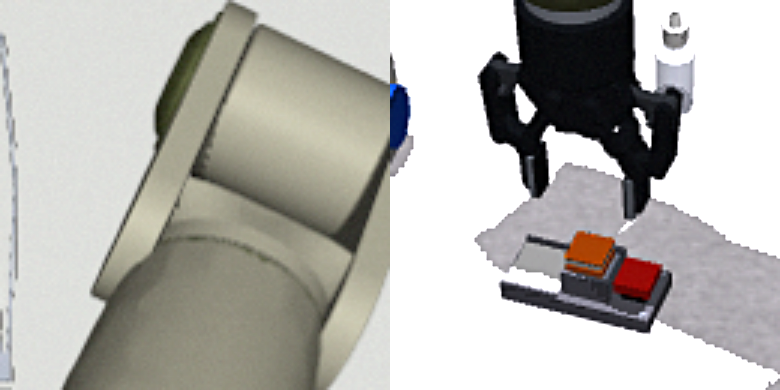

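Run:
```python
from plan import *
for z in(89,93,97):
  for x in(-51,-37,29,43):
    print(z,x,[((proj("side",pt(x,y,z))[0]-[265,130])*10).round().astype(int).tolist() for y in(-11,11)])
b=viewer.capture("side")[130:185,265:335]
cv2.imwrite("pics/tips.png",cv2.convertScaleAbs(cv2.resize(b,None,fx=10,fy=10,interpolation=cv2.INTER_NEAREST),alpha=2.5)[:,:,::-1])
```

```text
89 -51 [[516, 392], [481, 457]]
89 -37 [[455, 378], [419, 443]]
89 29 [[175, 313], [136, 375]]
89 43 [[116, 299], [76, 361]]
93 -51 [[516, 378], [481, 443]]
93 -37 [[455, 364], [419, 429]]
93 29 [[173, 298], [134, 361]]
93 43 [[115, 285], [75, 347]]
97 -51 [[516, 364], [480, 429]]
97 -37 [[454, 350], [419, 414]]
97 29 [[172, 284], [133, 347]]
97 43 [[113, 271], [73, 333]]
```

View pics/tips.png

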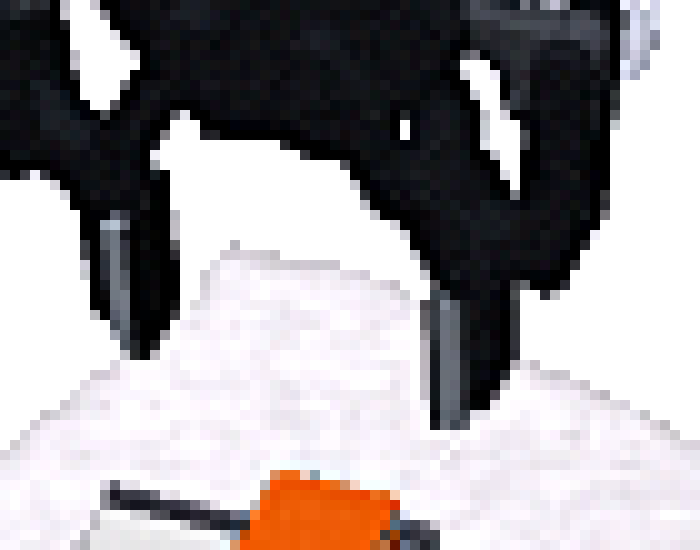

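>>> carry_out:
  deltas:
    - [-0.55,15,0,-0.5,0,0,0]
    - [-0.55,30,0,-0.5,0,0,0]
    - [-0.55,45,0,-0.5,0,0,0]
    - [-0.55,54,0,-0.5,0,0,0]
    - [-0.55,54,0,-0.5,0,0,0]

```text
time_s: 2.75
eef_pos: [585.2, -133.3, 36.6]
ee_rot: [-0.471, -0.527, -0.472, 0.527]
force: [-0.6, -0.1, -0.4]
grip_width: 0.776
```

Run:
```python
from plan import *
rel(pt(-4,0,60),1)
b=viewer.capture("side")[150:210,260:330]
cv2.imwrite("pics/low.png",cv2.convertScaleAbs(cv2.resize(b,None,fx=10,fy=10,interpolation=cv2.INTER_NEAREST),alpha=2)[:,:,::-1])
```

```text
t 2.75 tcp [ 585.2 -133.3   36.6] dock [-4.8  2.7 36.6] j [-0.42  0.68  1.46 -0.    0.99 -0.31] F [-0.6 -0.1 -0.4] grip 0.776
shift [-23.5   0.8   2.7] turn [ 0.1  -0.02  0.07] tool axes
 [[-0.001  0.994 -0.112]
 [ 0.    -0.112 -0.994]
 [-1.    -0.001 -0.   ]]
```

View pics/low.png

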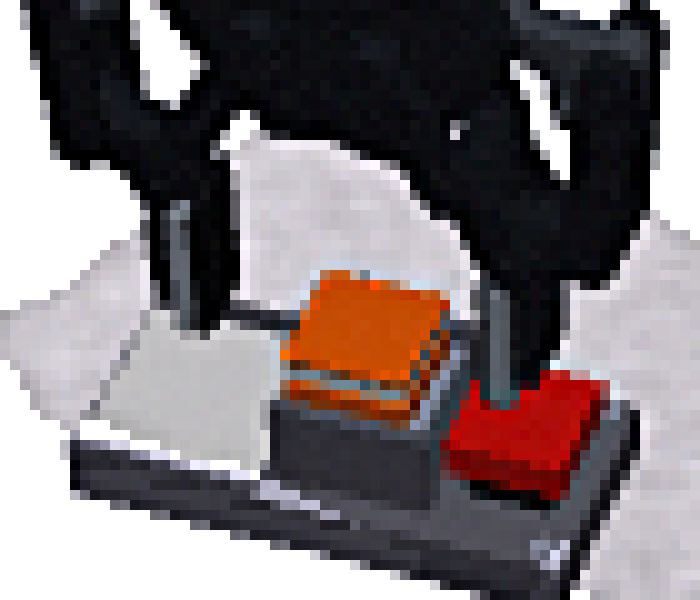

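>>> carry_out:
  deltas:
    - [-0.55,3,1,2.5,0,0,0]
    - [-0.55,6,1,2.5,0,0,0]
    - [-0.55,8,1,2.5,0,0,0]
    - [-0.55,10,1,2.5,0,0,0]
    - [-0.55,12,1,2.5,0,0,0]

```text
time_s: 3.42
eef_pos: [586.3, -136.0, 25.2]
ee_rot: [-0.471, -0.527, -0.471, 0.527]
force: [-0.8, 0.9, 2.6]
grip_width: 0.773
```

```bash
python3 -c "
from plan import *
rel(pt(-4,0,20),1)"
```

```text
t 3.42 tcp [ 586.3 -136.    25.2] dock [-3.5  0.1 25.2] j [-0.42  0.7   1.47 -0.    0.97 -0.31] F [-0.8  0.9  2.6] grip 0.773
shift [ 5.2 -0.5  0.1] turn [ 0.1  0.  -0. ] tool axes
 [[ 0.     0.994 -0.112]
 [-0.    -0.112 -0.994]
 [-1.     0.     0.   ]]
```

>>> carry_out:
  deltas:
    - [-0.55,2,0,0,0,0,0]
    - [-0.55,4,0,0,0,0,0]
    - [-0.55,5.5,0,0,0,0,0]
    - [-0.55,7,0,0,0,0,0]
    - [-0.55,7,0,0,0,0,0]

```text
time_s: 4.05
eef_pos: [586.4, -136.1, 18.3]
ee_rot: [0.471, 0.527, 0.471, -0.527]
force: [0.7, 0.4, 1.7]
grip_width: 0.773
```

Run:
```python
from plan import *
rel(pt(-4,0,20),1)
b=viewer.capture("side")[150:210,260:330]
cv2.imwrite("pics/pop.png",cv2.convertScaleAbs(cv2.resize(b,None,fx=10,fy=10,interpolation=cv2.INTER_NEAREST),alpha=2)[:,:,::-1])
```

```text
t 4.05 tcp [ 586.4 -136.1   18.3] dock [-3.3  0.1 18.3] j [-0.42  0.71  1.47  0.    0.96 -0.31] F [0.7 0.4 1.7] grip 0.773
shift [-1.7 -0.7  0.1] turn [ 0.09  0.01 -0.03] tool axes
 [[ 0.     0.994 -0.112]
 [-0.    -0.112 -0.994]
 [-1.     0.     0.   ]]
```

View pics/pop.png

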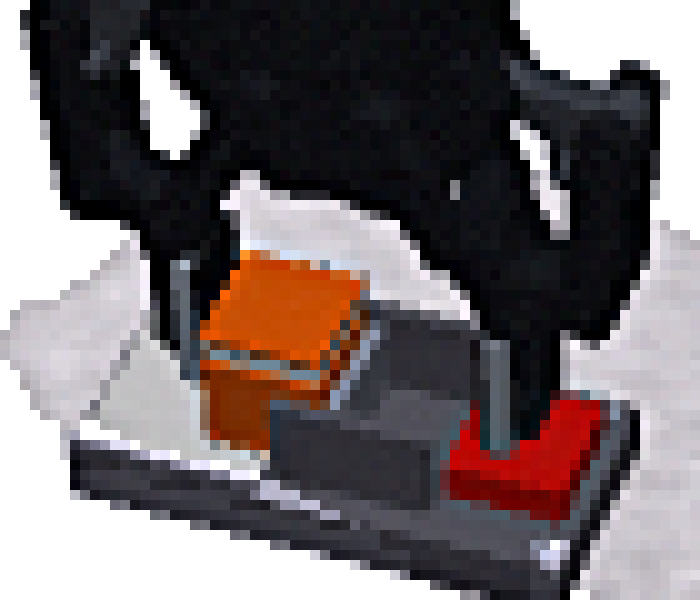

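The pod has popped and sits upright against the front finger. I'll press slightly further so the paddle is firmly at its stop.

>>> carry_out:
  deltas:
    - [-0.55,0.5,0,0,0,0,0]
    - [-0.55,1,0,0,0,0,0]
    - [-0.55,1.5,0,0,0,0,0]
    - [-0.55,1.5,0,0,0,0,0]
    - [-0.55,1.5,0,0,0,0,0]

```text
time_s: 4.72
eef_pos: [586.4, -136.1, 17.3]
ee_rot: [0.471, 0.527, 0.471, -0.527]
force: [-0.2, 0.6, 7.9]
grip_width: 0.777
```

Run:
```python
from plan import *
rel(pt(-4,0,20),1)
F=[]
ims=[]
for i in range(8):
    ims.append(viewer.capture("side")); F.append(ctrl.sense()['force'])
print(np.mean(F,0).round(2),np.std(F,0).round(2))
for im in (ims[0],ims[-1]):
    h=cv2.cvtColor(im,cv2.COLOR_RGB2HSV)
    for lo,hi,z in(((8,130,130),(25,255,255),48),((0,130,100),(5,255,255),24)):
        c=blob(mask(im,lo,hi,(255,165,335,220))); M=cv2.moments(c); ce=(M['m10']/M['m00'],M['m01']/M['m00'])
        p=toplane("side",[ce],z)[0]-O; print(np.round(ce,1),"dock",np.round([p@D,p@L],1))
```

```text
t 4.72 tcp [ 586.4 -136.1   17.3] dock [-3.3  0.  17.3] j [-0.42  0.71  1.47 -0.    0.96 -0.31] F [-0.2  0.6  7.9] grip 0.777
shift [-2.7 -0.7  0. ] turn [ 0.1   0.01 -0.03] tool axes
 [[ 0.001  0.994 -0.112]
 [-0.    -0.112 -0.994]
 [-1.     0.001  0.   ]]
[-0.25  0.86  7.49] [0.56 0.51 0.54]Traceback (most recent call last):
  File "<stdin>", line 11, in <module>
ZeroDivisionError: float division by zero
```

Run:
```python
from plan import *
from rig import order
b=viewer.capture("side")[150:210,260:330]
cv2.imwrite("pics/end.png",cv2.convertScaleAbs(cv2.resize(b,None,fx=8,fy=8,interpolation=cv2.INTER_NEAREST),alpha=2)[:,:,::-1])
```

```text
(no output)
```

View pics/end.png

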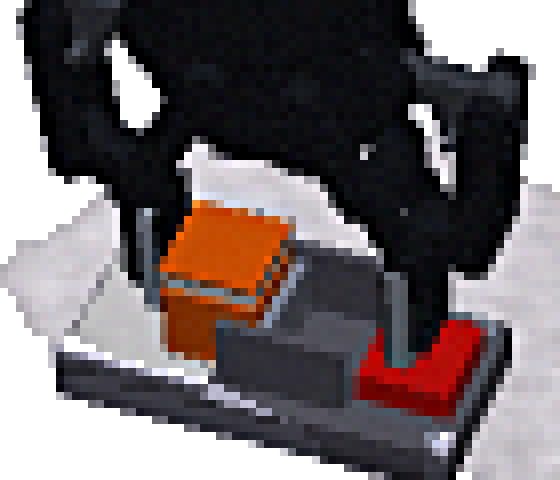

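The picture shows the pod upright against the front finger, with its top at about (228,240) in the crop. The paddle is held down at about (430,360).

```bash
python3 -c "
from rig import order
print(order.finish_job())"
```

```text
the job is handed in; nothing more can be done
None
```

The orange pod is popped and caught, and I handed the job in while holding: the rear finger keeps the red paddle down and the front finger stops the pod on the tray. No verdict is reported.

- **How it was done:** I located the dock from both cameras, which agreed to about 1.5 mm. I set the jaws about 66 mm apart along the dock and pressed the paddle in small steps.
- **Paddle:** the upward force rose from about 2 N to a steady 7.5 N over the last 1.5 mm, so I take the paddle to be at its stop.
- **Pod:** the last picture shows it upright on the tray against the front finger, looking unmoved since the one before it.
- **Time:** the last reading before the closing pictures was 4.7 s, and those pictures added about half a second.
- **Checks that failed or were missing:** my last numeric check of the pod's position crashed on an empty colour contour and I did not repeat it. The pod's final place is therefore judged by eye, and I did not measure the force between finger and pod. I did not check the green dock or the other items again after the press; the arm passed above them at over 200 mm until it came down at the orange dock.

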